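# Hang the coffee cup back on the cup rack

## Robot

A 7-joint arm with a two-finger parallel gripper is mounted at the origin on the work surface. World frame = base frame: x ahead of the robot, y to its left, z up, the work surface at z = 0. Lengths are in mm, angles in rad, forces in N, time in s.
With the tool pointing down it reaches from about 425 to 950 mm from the base axis. Payload 4.7 kg.
Tool frame: the origin (TCP) lies on the centre line of the jaws, within the pads' length; the fingertips stand finger_overhang ahead of it and the grasp point (between the pads) lies 5 mm behind it (finger_overhang is the distance from the TCP to the fingertips, in mm); z points along the fingers, y is the line along which they close (so a half turn about z gives the same grasp; the last joint's range is limited). The gripper opens to 87 mm and grips with 3 to 60 N. Pads are 19 mm wide; open, the fingers measure 117 mm over their backs; the gripper's body (75 mm by 190 mm) begins 51 mm behind the grasp point.
Start: joints at [-1.256, 0.469, -0.049, 1.532, 0.024, 1.141, -0.082], TCP at [227.48, 635.534, 207.173] pointing down, gripper open.
Joint ranges: [-2.59, 2.59], [-0.33, 1.99], [-1.39, 1.29], [0.1, 2.45], [-1.04, 4.18], [0.21, 1.99], [-2.66, 2.66]. Speed limits (rad/s): [2.57, 2.57, 3.14, 3.14, 3.14, 3.14, 3.14].

## Interface

Orientations are given as a unit quaternion [x, y, z, w].
In Python, from bench import get_obs, capture, hand_in, finger_overhang gives the robot as it stands. The module is installed in compiled form; this text tells all that it offers.
- The arm moves only by the tool arm_command, never from a script. Its argument "commands" is a list of rows, each a list of 6 numbers: the shift along the world's x, y, z normalised to -1 to 1, where 1 is 12 cm, then the turn, a rotation vector about the world's x, y, z normalised to -1 to 1, where 1 is pi/2 rad. A call has 1 to 12 rows; each row is the pose to reach, as a shift and turn from the pose commanded when the call began; what a row does not reach only later rows make up. A row lasts 1/10 s, in which the tool goes at most 50 mm and 8.59 degrees, less where a joint would pass 70% of its speed; a pose out of reach is approached as far as the arm can. A call with a number of a shift or a turn outside -1 to 1 is refused whole. A call with a gripper value outside its range is refused whole. "jaw" is the closure in counts, from 0 (fully open) to 255 (shut), set as the call begins (left out, the last holds). The fingers move at their own pace and stop on an object; "grip_force" is the grip in N (left out, the last holds). Time passes only in rows, so rows that repeat a pose let the fingers close. It gives the time, the measured TCP pose, the force, the opening and the grip force at its end, in the units of the state.
- get_obs(): the state, without advancing time (a new reading comes with each control period).
- capture(name): name is "scene" or "top" or "wrist"; returns a dict with "color" (384x512x3 uint8, red, green, blue), "vfov" (degrees; the focal length in pixels is half the picture's height over the tangent of half this angle, whatever the lens; pixels are square), "cx", "cy" (the principal point, pixels), "distortion" ([k1, k2, p1, p2, k3] as OpenCV has them; the pictures are not rectified), "pose" (4x4, takes a point from camera to world coordinates). Camera axes: x right, y up, looking along -z (the intrinsics and any distortion apply to the point x, -y, -z); pixel columns grow to the right and rows downward; lengths in mm; the calibration is good to about 2 mm. A picture is of the moment at which its call begins. There is no depth.
- hand_in(): hands the job in; it is judged then, once.
The state is a dict: "clock": time; "joint_pos": joint angles; "qvel": joint speeds; "tau": joint torques, N m; "eef_pos": TCP position; "orientation": TCP orientation; "force": force on the tool from outside, world axes, zero at the start; "ft_torque": the same for the moment, N m; "width": opening from 0.0 (shut) to 1.0 (fully open); "grip_force": force on a finger pad.
Only numpy, scipy, OpenCV 4.12 (cv2) and the standard library are available. Lean on these libraries where they do the work, as an engineer would, in place of code of your own. Each camera call takes 0.05 s, during which the arm holds its last target. There are 200 camera calls.

## Task

Hang the coffee cup that stands on the desk by its handle on the empty hook under the wire shelf of the cup rack, and leave it hanging there (a little swing is fine), without bumping the hand or arm against the rack. Leave the cup that already hangs there, the lidded jar and the pen pot as they are.

Things in the scene. Friction and masses are not known exactly. Their poses are not given: they have to be found in the camera images.
- cup: White ceramic coffee cup, mouth up on the desk, 0.18 kg: straight round body 62 mm across, 78 mm tall, wall 4 mm, one D-shaped handle. Origin: centre of underside; z along its axis to the mouth; x to the handle. The handle is a round bar 9 mm thick in the x-z plane, reaching 68.5 mm from the axis, from 14.5 to 70.5 mm above the underside.
- cup_loop (a point): Centre of the window inside the cup's handle: x 45, y 0, z 42.5 mm in the cup's frame; axes as the cup's. The window is 28 mm wide (x 31 to 59.5) and 38 mm high (z 23.5 to 61.5), its two outer corners bevelled by about 10 mm; one looks through it along y.
- rack: Cup rack of steel rod, fixed on the desk: a wire shelf 440 mm (y) by 174 mm (x) on end legs, two mirrored hooks under it. Origin: on the desk, midway between and below the hooks; x from front edge to back, y along the shelf. Shelf: 261 to 271 mm high, x -58 to +124. Leg uprights: x 35 and 115, y +-220; foot rods from x -59. Tea carton and saucers on the shelf, up to 326 mm high.
- hook (a point): The empty hook (rack x 0, y 85 mm): wire centre in the middle of its level resting part, 190 mm high; axes as the rack's. Rubber-coated wire 6 mm thick in the y-z plane: stem down from the shelf 19 mm to the -y side, level from y -11 to +11 mm, then rising outwards to the free tip on the +y side. A handle goes on over the tip towards -y, then down. A hung cup swings for a few seconds until its handle is uppermost.
- hook_tip (a point): Free upturned end of the empty hook's wire (wire centre; the rounded end reaches 3 mm further), 23 mm to +y and 14 mm above the hook's resting point. Axes as the rack's.
- shelf_edge (a point): Front of the shelf's front rod straight ahead of the empty hook: 58 mm towards -x and 76 mm above the hook's resting point (266 mm above the desk). A hand must come in below it, tilted. Axes as the rack's.
- hanging_cup: An equal cup that hangs by its handle on the other hook, at the rack's y = -85 mm; leave it. Origin: at the hook's wire; level axes, x away from the cup's mouth.
- jar: Closed glass jar with a steel lid, 68 mm across, 100 mm tall, standing beside the cup on the desk; leave it. Origin: centre of its underside.
- pen_pot: Black pen pot, 72 mm across, 95 mm tall, with pens in it to about 145 mm; leave it. Origin: centre of its underside.
Not all that is in view belongs to the job. Leave any purple look-alike of the cup alone.

How it is judged:
By the outcome, as a careful person would: the job done as asked, in the order asked, and still so for the second after the job is handed in, with the robot touching nothing.
It also fails if it takes over 45 s, if anything falls off the work surface, if the arm or the gripper's body presses on something with over 40 N, if the wrist force passes 120 N, or if a joint passes its speed limit or range.

## Working session

There is one attempt and no reset: what is moved stays moved. The work goes in short steps, Python scripts to look and compute and a tool call to move; the robot and the scene stay as the last step left them, time stands still between calls to the robot, and variables do not carry over. Pictures are saved under pics/ and viewed, at most 11 in all, crops included, and the job is handed in when it is done.

Besides the shell and the picture viewer there is one more tool, called after "Emit:" as name([rows], argument=value, ...), one row to a line, values as JSON. arm_command: Moves the arm, as the interface text tells. Its arguments: {"type":"object","properties":{"commands":{"type":"array"},"jaw":{"type":"number"},"grip_force":{"type":"number"}},"required":["commands"]}

```bash
mkdir -p pics
cat > h.py <<'E'
import numpy as np, cv2, pickle
from bench import get_obs, capture, finger_overhang
def K(c):
    h=c["color"].shape[0]; f=h/2/np.tan(np.radians(c["vfov"])/2)
    return np.array([[f,0,c["cx"]],[0,f,c["cy"]],[0,0,1.]])
def ray(c,uv):
    p=cv2.undistortPoints(np.array(uv,float).reshape(-1,1,2),K(c),np.array(c["distortion"],float)).reshape(-1,2)
    d=np.c_[p[:,0],-p[:,1],-np.ones(len(p))]; T=np.array(c["pose"])
    return T[:3,3],d@T[:3,:3].T
def onz(c,uv,z):
    o,d=ray(c,uv); return o+d*((z-o[2])/d[:,2])[:,None]
def proj(c,P):
    T=np.array(c["pose"]); q=(np.atleast_2d(P)-T[:3,3])@T[:3,:3]; q=q*[1,-1,-1]
    return cv2.projectPoints(q,np.zeros(3),np.zeros(3),K(c),np.array(c["distortion"],float))[0].reshape(-1,2)
def tri(c1,u1,c2,u2):
    o1,d1=ray(c1,[u1]);o2,d2=ray(c2,[u2]);d1=d1[0];d2=d2[0]
    s=np.linalg.lstsq(np.c_[d1,-d2],o2-o1,rcond=None)[0]
    a=o1+s[0]*d1;b=o2+s[1]*d2; return (a+b)/2,np.linalg.norm(a-b)
def load(n): return pickle.load(open(n+'.pkl','rb'))
def shot(n,tag):
    c=capture(n); pickle.dump(c,open(tag+'.pkl','wb')); cv2.imwrite(f'pics/{tag}.png',c["color"][:,:,::-1]); return c
E
python3 - <<'E'
from h import *
cs=[shot(n,n+'0') for n in('scene','top','wrist')]
cv2.imwrite('pics/st.png',cv2.resize(np.hstack([c["color"] for c in cs[:2]])[:,:,::-1],(800,300)))
for c in cs: print(np.round(c["pose"],3).tolist(),c["vfov"],c["distortion"])
print(get_obs(),finger_overhang)
E
```

```text
[[0.193, -0.805, 0.562, 1097.895], [0.981, 0.167, -0.099, -47.027], [-0.014, 0.57, 0.822, 1001.906], [0.0, 0.0, 0.0, 1.0]] 51.2666816759654 [0.04859107 0.         0.         0.         0.        ]
[[0.003, 0.985, -0.171, 319.229], [-1.0, 0.002, -0.006, 41.3], [-0.005, 0.171, 0.985, 1376.935], [0.0, 0.0, 0.0, 1.0]] 50.39808733854874 [-0.06673518  0.          0.          0.          0.        ]
[[0.337, -0.904, -0.262, 154.959], [0.941, 0.323, 0.097, 661.214], [-0.003, -0.28, 0.96, 382.642], [0.0, 0.0, 0.0, 1.0]] 66.8653876648691 [-0.07516896  0.          0.          0.          0.        ]
{'clock': 0.15, 'joint_pos': array([-1.25592027,  0.46926041, -0.04858529,  1.53339607,  0.0241074 ,
        1.14101555, -0.08230926]), 'qvel': array([-3.79835141e-07, -3.07679628e-03, -6.14241769e-04, -4.84345665e-03,
       -3.62858816e-04,  3.17871702e-03, -5.27348538e-04]), 'tau': array([ 6.73557624e-04, -5.08427525e+01, -8.08119052e-02, -2.36417967e+01,
       -6.13954500e-02,  3.56701948e-02,  1.11742979e-04]), 'eef_pos': array([227.33640182, 635.06011341, 206.34757606]), 'orientation': array([ 1.71037733e-01,  9.85264196e-01, -7.40239694e-04, -9.91526572e-05]), 'force': array([ 0.1452909 , -0.35122482,  0.01871358]), 'ft_torque': array([-0.01901431, -0.00782368,  0.00596421]), 'grip_force': 0.0, 'width': 1.0000316222385957} 14.0
```

View pics/scene0.png

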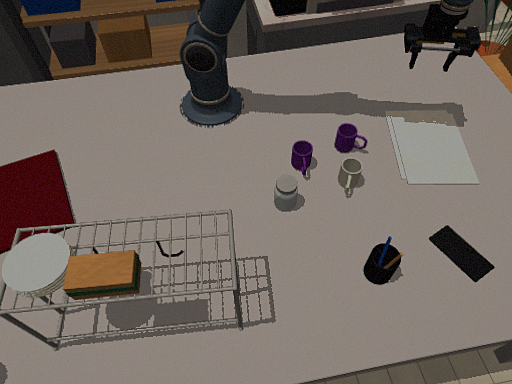

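View pics/top0.png

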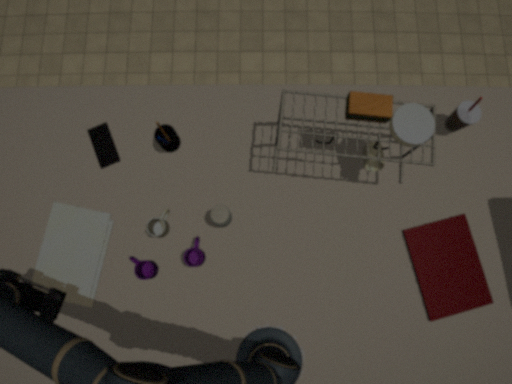

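Scene view: the white cup is at (350,172) with its handle towards (348,188). Purple look-alikes are at (302,155) and (347,137), and the white-lidded jar is at (286,192). The empty hook is at about (168,250) in scene and (324,140) in top. The only white cup with a handle on the desk is the one at (350,172), so that fits the description. I'll confirm it in an enlarged crop.

Run:
```python
from h import *
s=load('scene0')["color"];t=load('top0')["color"]
R=lambda a,w,h:cv2.resize(a,(w,h),interpolation=cv2.INTER_CUBIC)
a=R(s[140:215,270:390],400,250); b=R(t[200:275,130:250],400,250)
c=R(s[205:310,80:248],400,250*1); d=R(t[85:190,245:413],400,250)
o=np.vstack([np.hstack([a,b]),np.hstack([c,d])]); o=np.clip(o.astype(float)*1.5,0,255).astype(np.uint8)
cv2.imwrite('pics/crop1.png',o[:,:,::-1])
```

```text
(no output)
```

View pics/crop1.png

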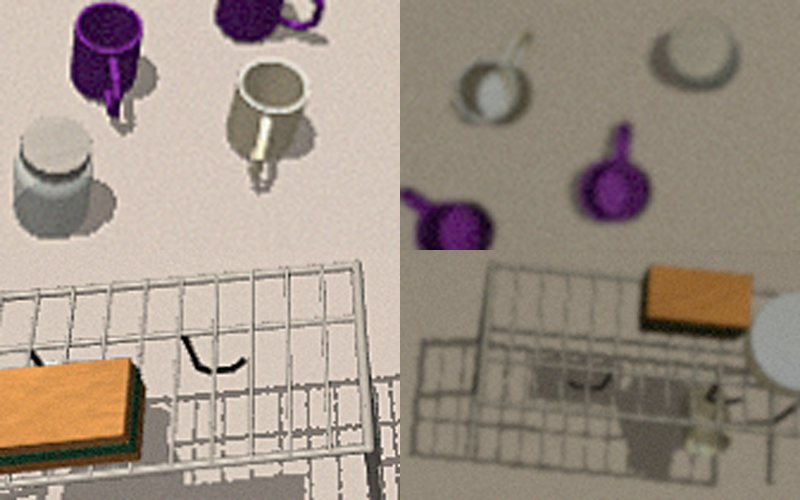

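The crop confirms the target: a white mug with its handle towards the rack side, at scene (350,172) and top (158,228). Now to measure it.

Run:
```python
from h import *
s=load('scene0');t=load('top0')
# hooks: dark pixels
for c,(y0,y1,x0,x1),th in((s,(235,265,150,190),70),(t,(132,150,310,340),45)):
    g=c["color"][y0:y1,x0:x1].max(2); m=g<th
    ys,xs=np.nonzero(m); print(len(xs)); 
    for x in sorted(set(xs)): print(x+x0,ys[xs==x]+y0,end='; ')
    print()
# front rod of shelf in scene: brightest row per column
g=s["color"].min(2).astype(int)
P=[]
for x in range(90,228,6):
    y=[205,226]; col=g[y[0]:y[1],x]; P.append((x,y[0]+col.argmax(),col.max()))
print(P)
P=[(x,278+g[278:312,x].argmax()) for x in range(150,234,6)];print(P)
# cup top view print
tt=t["color"].max(2)
print(tt[208:242,144:176])
```

```text
97
156 [241 242]; 157 [241 242 243]; 158 [241 242 243 244 245 246]; 159 [241 243 244 245 246 247 248]; 160 [245 246 247 248 249 250 251]; 161 [248 249 250 251 252 253]; 162 [250 251 252 253 254]; 163 [252 253 254 255]; 164 [253 254 255]; 165 [254 255]; 166 [254 255 256]; 167 [254 255 256]; 168 [255 256]; 171 [239 240 254 255 256]; 172 [254 255 256]; 173 [254 255 256]; 174 [254 255 256]; 175 [254 255 256]; 176 [254 255]; 177 [253 254 255]; 178 [253 254 255]; 179 [252 253 254]; 180 [251 252 253 254]; 181 [250 251 252 253]; 182 [251 252]; 183 [263]; 186 [236 237 238 263 264]; 
45
316 [140 141]; 317 [140 141 142]; 318 [140 141 142 143]; 319 [142 143]; 320 [141 142 143]; 321 [141 142 143]; 325 [142 143]; 326 [142 143]; 327 [142 143]; 328 [142 143]; 329 [141 142 143]; 330 [139 140 141 142 143]; 331 [138 139 140 141 142]; 332 [137 138 139 140]; 333 [137 138 139]; 
[(90, np.int64(223), np.int64(144)), (96, np.int64(215), np.int64(128)), (102, np.int64(222), np.int64(142)), (108, np.int64(225), np.int64(134)), (114, np.int64(221), np.int64(145)), (120, np.int64(209), np.int64(131)), (126, np.
[... 420 characters left out ...]
p.int64(135)), (198, np.int64(217), np.int64(135)), (204, np.int64(216), np.int64(135)), (210, np.int64(216), np.int64(132)), (216, np.int64(215), np.int64(133)), (222, np.int64(215), np.int64(135))]
[(150, np.int64(296)), (156, np.int64(292)), (162, np.int64(294)), (168, np.int64(301)), (174, np.int64(293)), (180, np.int64(282)), (186, np.int64(296)), (192, np.int64(284)), (198, np.int64(283)), (204, np.int64(290)), (210, np.int64(284)), (216, np.int64(289)), (222, np.int64(283)), (228, np.int64(288))]
[[ 91  96  95 ...  96  96  95]
 [ 94  96  95 ...  98  98  96]
 [ 98  93  96 ...  94  95  96]
 ...
 [ 98  96  95 ...  98  97  94]
 [ 96  98  95 ...  97  96  98]
 [ 92  93  96 ... 100  95  97]]
```

Run:
```python
from h import *
s=load('scene0');t=load('top0')
for n,a,b in(('rest',(170.3,255),(324.3,142.5)),('tip',(182,251.3),(316.2,140.7)),('knee',(163.5,254.2),(329.3,142.6)),('stemtop',(156.5,241.5),(333,137.5))):
    p,e=tri(s,a,t,b); print(n,np.round(p,1),round(e,1))
print('rest z190',onz(s,[(170.3,255)],190),onz(t,[(324.3,142.5)],190))
f=onz(s,[(102,222),(168,219),(180,218),(198,217),(222,215)],267);f2=onz(s,[(229.9,211),(236,289)],266);print(f,f2)
d=f[-1]-f[0];print('yaw',np.arctan2(-d[0],d[1]))
# cup: threshold whitish vs. desk in top; purple-free
for c,r,nm in((t,(205,245,140,180),'top'),(s,(150,195,332,372),'scene')):
    im=c["color"][r[0]:r[1],r[2]:r[3]].astype(int); g=im.max(2)
    print(nm);print('\n'.join(' '.join('%3d'%v for v in row[::1]) for row in (im[...,0]-im[...,2])[4:36, 4:38])) if nm=='top' else 0
```

```text
rest [ 671.4 -163.6  193. ] 0.4
tip [ 673.5 -136.8  204.3] 1.9
knee [ 669.4 -177.5  198.8] 0.7
stemtop [ 667.6 -179.3  256. ] 2.0
rest z190 [[ 669.79270751 -163.85406075  190.        ]] [[ 672.26543682 -164.3379876   190.        ]]
[[ 603.15297924 -289.01078522  267.        ]
 [ 624.2514506  -151.22931835  267.        ]
 [ 626.96936182 -125.832594    267.        ]
 [ 632.31213517  -87.69712692  267.        ]
 [ 637.78238811  -36.38602516  267.        ]] [[630.54025155 -18.02232229 266.        ]
 [807.19866772 -34.72857264 266.        ]]
yaw -0.13622940454628057
top
 17  17  17  16  13  16  18  15  16  15  18  17  17  16  16  17  16  15  14  16  17  18  18  18  17  17  18  15  18  16  18  16  16  15
 17  13  17  16  16  15  15  15  15  17  17  15  15  14  14  14  15  17  16  16  20  22  21  17  15  19  16  15  16  14  16  16  17  16
 16  15  17  15  18  15  17  15  16  14  13  17  15  17  16  16  17  16  17  14  15  19  19  16  15  14  12  15  15  15  18  16  16  15
 17  15  14  15  17  16  14  13  15  15  17  16  16  16  16  19  16  17  14  12  12  17  19  19  17  17  13  14  15  14 
[... 3129 characters left out ...]
17  16  15  16
 20  16  16  13  14  10  11   9   8  12  10  10  10   8  10   8   8  12  14  12  15  17  16  18  16  16  15  16  14  15  15  19  16  18
 15  16  18  14  16  14  12  13  15  11  14  14  14  12  13  13  14  14  14  14  16  14  19  16  15  15  18  15  17  16  17  16  17  14
 15  16  15  16  17  17  18  16  14  14  15  14  15  13  15  15  16  14  16  13  17  17  18  15  14  15  15  13  15  17  16  18  18  17
 17  19  15  17  16  16  15  17  17  16  18  16  16  16  15  16  17  14  18  15  15  13  16  18  16  16  14  14  16  14  17  17  16  20
 16  18  16  16  16  16  15  18  15  13  16  14  15  18  18  12  16  13  17  18  18  18  17  16  18  17  16  18  16  17  16  16  15  14
scene
```

Run:
```python
from h import *
s=load('scene0');t=load('top0')
print('cup rim',onz(s,[(351.6,166.4)],78),onz(t,[(157.4,227.4)],78), tri(s,(351.6,166.4),t,(157.4,227.4)))
print('handle top end',tri(s,(349.5,176),t,(169,210.5)), onz(t,[(169,210.5)],60))
print('jar top',onz(s,[(286.6,183.5)],100),onz(t,[(220,215)],100))
print('penpot',onz(s,[(381,250)],95),onz(t,[(167,136)],95))
for c,n in((s,'scene'),(t,'top')):
    hsv=cv2.cvtColor(c["color"],cv2.COLOR_RGB2HSV); m=((hsv[...,0]>130)&(hsv[...,0]<165)&(hsv[...,1]>120)&(hsv[...,2]>25)).astype(np.uint8)
    for k in cv2.connectedComponentsWithStats(m)[2:4]:
        print(n,np.round(k,1).tolist()[1:8])
    _,_,st,ce=cv2.connectedComponentsWithStats(m)
    for a,b in zip(st,ce):
        if 40<a[4]<2000: print(a,b,onz(c,[b],40))
# front rod & side rod subpixel, scene
g=s["color"].min(2).astype(float)
pts=[]
for x in range(124,226):
    r0=int(round(219-(x-168)*.075)); w=g[r0-3:r0+4,x]; b=np.clip(w-np.percentile(w,30),0,None); pts.append((x,(b*np.arange(r0-3,r0+4)).sum()/b.sum()))
pts=np.array(pts); k=np.polyfit(pts[:,0],pts[:,1],1); print(k)
q=onz(s,[(x,np.polyval(k,x)) for x in(124,174,224)],268); print(q); d=q[-1]-q[0]; print('yaw',np.arctan2(-d[0],d[1]))
```

```text
cup rim [[430.88712702 363.33184759  78.        ]] [[423.72409086 356.77180613  78.        ]] (array([425.32301877, 362.49456932,  70.60448596]), np.float64(7.854180038963572))
handle top end (array([478.12287269, 326.09136056, 100.87373033]), np.float64(19.421008090912196)) [[480.48254769 325.27573707  60.        ]]
jar top [[467.72257391 157.89153339 100.        ]] [[461.85410957 154.80088464 100.        ]]
penpot [[710.8399038  339.00388817  95.        ]] [[722.15924422 334.14070419  95.        ]]
scene [[364, 5, 1, 1, 1], [355, 7, 1, 1, 1], [215, 17, 1, 1, 1], [215, 27, 1, 1, 1], [468, 36, 1, 1, 1], [465, 49, 1, 1, 1], [73, 51, 1, 1, 1]]
scene [[364.0, 5.0], [355.0, 7.0], [215.0, 17.0], [215.0, 27.0], [468.0, 36.0], [465.0, 49.0], [73.0, 51.0]]
[335 124  32  28 525] [347.03238095 137.85714286] [[289.0734989  404.25152183  40.        ]]
[292 141  21  34 511] [301.48923679 155.32289628] [[329.47682341 242.94492812  40.        ]]
top [[184, 238, 20, 28, 296], [131, 258, 25, 21, 279]]
top [[193.9, 255.3], [144.7, 268.4]]
[184 238  20  28 296] [193.91554054 255.33108108] [[336.57925444 242.91832184  40.        ]]
[131 258  25  21 279] [144.68458781 268.4265233 ] [[293.27225793 402.45652404  40.        ]]
[-6.87099463e-02  2.30953210e+02]
[[ 614.42505502 -243.13529461  268.        ]
 [ 627.49888272 -138.52003155  268.        ]
 [ 640.68449016  -32.39461826  268.        ]]
yaw -0.1239664879195676
```

Emit:
arm_command([
  [0.75,-1,0.3,0,0,-0.07],
  [0.75,-1,0.3,0,0,-0.14],
  [0.75,-1,0.3,0,0,-0.14],
  [0.75,-1,0.3,0,0,-0.14],
], jaw=0)

```text
clock: 0.55
eef_pos: [324.3, 509.9, 245.0]
orientation: [0.283, 0.959, 0.0, 0.002]
force: [1.5, 0.5, -0.0]
width: 0.996
grip_force: 0.0
```

Emit:
arm_command([
  [0.75,-1,0,0,0,0],
  [0.75,-1,0,0,0,0],
  [0.75,-1,0,0,0,0],
  [0.75,-1,0,0,0,0],
  [0.75,-1,0,0,0,0],
])

```text
clock: 1.05
eef_pos: [408.1, 394.6, 243.1]
orientation: [0.28, 0.96, 0.0, -0.0]
force: [-0.1, -0.1, 0.2]
width: 0.998
grip_force: 0.0
```

Run:
```python
from h import *
c=shot('wrist','w1'); o=get_obs(); print(o['clock'],o['eef_pos'],o['orientation'],o['joint_pos'])
```

```text
1.1 [406.96768887 396.06272584 243.03538427] [ 2.78041294e-01  9.60569021e-01  1.73602182e-04 -4.05739353e-04] [-0.91903204  0.26185258  0.0905379   1.75325201 -0.02688608  1.12769943
  0.18725359]
```

View pics/w1.png

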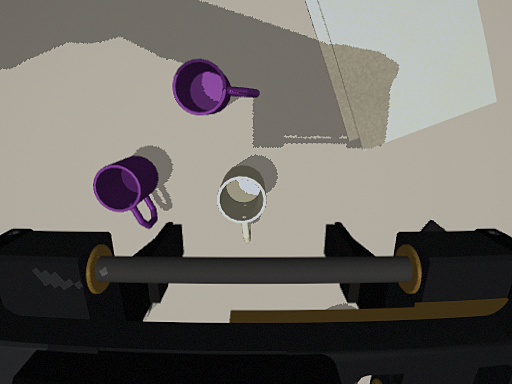

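Run:
```python
from h import *
c=load('w1'); im=c["color"].astype(int); g=im.max(2); sat=im[...,0]-im[...,2]
for r in (185,190,195,200,205): print(r,[int(v) for v in g[r,212:274]])
m=((sat<16)&(g>150)).astype(np.uint8)[150:250,205:285]
cnt=max(cv2.findContours(m,cv2.RETR_EXTERNAL,cv2.CHAIN_APPROX_NONE)[0],key=len).reshape(-1,2)+[205,150]
print(cnt.min(0),cnt.max(0))
rim=cnt[cnt[:,1]<215]; 
W=onz(c,rim,78)[:,:2]; A=np.c_[2*W,np.ones(len(W))]; x=np.linalg.lstsq(A,(W**2).sum(1),rcond=None)[0]
print('rim',x[:2],'R',np.sqrt(x[2]+x[0]**2+x[1]**2))
print('handle end',onz(c,[(247.5,240)],60),onz(c,[(247,224)],70))
```

```text
185 [180, 180, 180, 179, 179, 179, 181, 182, 148, 81, 208, 227, 211, 183, 108, 157, 153, 155, 154, 155, 154, 153, 155, 155, 154, 154, 154, 217, 215, 210, 210, 210, 210, 209, 210, 211, 210, 210, 210, 208, 210, 209, 213, 211, 161, 204, 209, 212, 190, 73, 75, 78, 86, 119, 115, 115, 116, 115, 115, 114, 112, 112]
190 [180, 179, 180, 178, 180, 180, 138, 211, 221, 211, 52, 74, 77, 79, 80, 140, 159, 156, 154, 154, 153, 155, 154, 153, 153, 155, 153, 155, 153, 150, 148, 150, 214, 217, 211, 210, 208, 209, 210, 209, 208, 209, 208, 208, 209, 209, 214, 212, 84, 217, 215, 212, 107, 91, 118, 114, 113, 110, 125, 191, 182, 180]
195 [179, 180, 179, 180, 179, 211, 220, 215, 92, 72, 81, 83, 83, 81, 82, 82, 78, 84, 164, 158, 155, 153, 153, 153, 152, 155, 151, 153, 153, 153, 153, 152, 152, 152, 154, 155, 151, 153, 151, 151, 149, 147, 147, 150, 152, 148, 80, 92, 95, 93, 118, 230, 204, 154, 147, 183, 180, 179, 177, 181, 180, 177]
200 [179, 179, 179, 178, 178, 216, 220, 189, 57, 79, 81, 83, 81, 84, 84, 85, 85, 84, 83, 85, 85, 79, 73, 107, 151, 158, 155, 159, 156, 156, 156, 157, 155, 156, 157, 158, 155, 157, 155, 125, 66, 76, 79, 84, 80, 81, 93, 94, 96, 95, 96, 168, 223, 206, 182, 180, 179, 182, 180, 179, 181, 179]
205 [179, 181, 180, 179, 178, 127, 222, 213, 162, 66, 78, 85, 83, 84, 85, 84, 85, 86, 85, 84, 85, 85, 86, 86, 84, 85, 87, 85, 86, 84, 85, 102, 135, 137, 107, 82, 84, 84, 84, 84, 83, 84, 84, 85, 91, 91, 93, 93, 96, 90, 103, 230, 210, 191, 179, 180, 181, 179, 180, 180, 179, 179]
[217 176] [265 237]
rim [427.00991884 364.03175595] R 29.8627505558478
handle end [[483.77436024 336.51769329  60.        ]] [[460.42777879 351.05251983  70.        ]]
```

The wrist view shows the white cup's rim centre at (242,198) and its handle end at (247,240). That puts the cup at about (427,363) with the handle pointing at about -25°. The fitted radius of 30 mm matches the 31 mm given. Now going in.

Emit:
arm_command([
  [0.165,-0.265,-0.3,0,0,0.081],
  [0.165,-0.265,-0.6,0,0,0.081],
  [0.165,-0.265,-0.75,0,0,0.081],
  [0.165,-0.265,-0.75,0,0,0.081],
  [0.165,-0.265,-0.75,0,0,0.081],
])

```text
clock: 1.6
eef_pos: [426.5, 365.5, 153.4]
orientation: [0.215, 0.977, 0.0, -0.0]
force: [0.9, -0.1, 0.3]
width: 1.0
grip_force: 0.0
```

Emit:
arm_command([
  [0,0,-0.3,0,0,0],
  [0,0,-0.6,0,0,0],
  [0,0,-0.9,0,0,0],
  [0,0,-0.9,0,0,0],
  [0,0,-0.9,0,0,0],
])

```text
clock: 2.1
eef_pos: [427.8, 365.2, 46.6]
orientation: [0.216, 0.976, 0.001, 0.0]
force: [-0.6, 0.4, 0.3]
width: 1.002
grip_force: 0.0
```

Emit:
arm_command([
  [0,0,0,0,0,0],
  [0,0,0,0,0,0],
  [0,0,0,0,0,0],
  [0,0,0,0,0,0],
  [0,0,0,0,0,0],
  [0,0,0,0,0,0],
  [0,0,0,0,0,0],
  [0,0,0,0,0,0],
], jaw=255, grip_force=20)

```text
clock: 2.9
eef_pos: [427.7, 364.1, 46.1]
orientation: [0.216, 0.976, 0.001, 0.0]
force: [-1.5, -0.9, 6.7]
width: 0.714
grip_force: 20.0
```

Gripped: the opening reads 62 mm, which matches the cup. Next I lift, travel high past the jar, and turn in yaw.

Emit:
arm_command([
  [0,0,0.2,0,0,0],
  [0,0,0.6,0,0,0],
  [0,0,1,0,0,0],
  [0,0,1,0,0,0],
  [0,0,1,0,0,0],
])

```text
clock: 3.4
eef_pos: [427.3, 363.8, 165.8]
orientation: [0.217, 0.976, 0.001, 0.0]
force: [-0.5, -0.7, -2.8]
width: 0.711
grip_force: 20.0
```

Emit:
arm_command([
  [0.1,-0.3,0.4,0,0,0.05],
  [0.2,-0.6,0.7,0,0,0.1],
  [0.3,-0.9,1,0,0,0.15],
  [0.3,-1,1,0,0,0.206],
  [0.3,-1,1,0,0,0.206],
  [0.3,-1,1,0,0,0.206],
])

```text
clock: 4.0
eef_pos: [462.3, 243.1, 283.1]
orientation: [0.057, 0.998, -0.001, -0.002]
force: [-0.8, 0.2, -2.7]
width: 0.713
grip_force: 20.0
```

Emit:
arm_command([
  [0.1,-0.3,0,0,0,0],
  [0.2,-0.6,0,0,0,0],
  [0.3,-0.9,0,0,0,0],
  [0.3,-1,0,0,0,0],
  [0.3,-1,0,0,0,0],
])

```text
clock: 4.5
eef_pos: [498.4, 122.6, 283.2]
orientation: [0.058, 0.998, -0.001, -0.002]
force: [0.1, 0.2, -1.9]
width: 0.715
grip_force: 20.0
```

Emit:
arm_command([
  [0,-0.3,0,0,0,0],
  [0,-0.6,0,0,0,0],
  [0,-0.9,0,0,0,0],
  [0,-1,0,0,0,0],
  [0,-1,0,0,0,0],
])

```text
clock: 5.0
eef_pos: [498.9, 4.2, 284.4]
orientation: [0.057, 0.998, 0.0, -0.001]
force: [-0.9, 0.3, -2.1]
width: 0.716
grip_force: 20.0
```

Run:
```python
from h import *
c=shot('scene','s2'); o=get_obs(); print(o)
im=c["color"]; cv2.imwrite('pics/s2c.png',cv2.resize(im[60:300,90:410],(800,600),interpolation=cv2.INTER_CUBIC)[:,:,::-1])
```

```text
{'clock': 5.05, 'joint_pos': array([-0.35915802,  0.10980042,  0.29117342,  1.84874047, -0.03537072,
        1.18916637,  1.40332592]), 'qvel': array([-0.01728295,  0.00196513, -0.02932283, -0.00644703, -0.00444532,
        0.00020719,  0.00131158]), 'tau': array([  1.36410523, -30.72451115,   2.14127429, -24.90580738,
         0.2356398 ,   0.10113419,   0.03095807]), 'eef_pos': array([499.03005534,   5.9925748 , 284.44453838]), 'orientation': array([ 5.54960017e-02,  9.98458462e-01,  5.93954807e-04, -7.35203000e-04]), 'force': array([-0.54247081,  1.35657998, -2.48666392]), 'ft_torque': array([0.07831295, 0.03325417, 0.01108719]), 'grip_force': 19.99992406927049, 'width': 0.7146142818131784}
```

View pics/s2c.png

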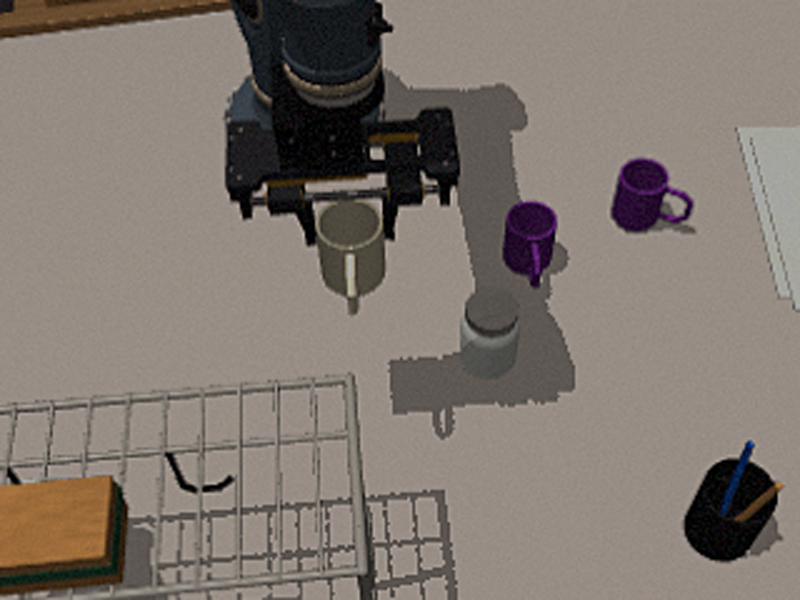

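The picture shows the cup held upright with its handle pointing forwards towards the rack. I tilt it in free space here.

Emit:
arm_command([
  [0,0,0,-0.0375,-0.33,0],
  [0,0,0,-0.0375,-0.33,0],
  [0,0,0,-0.0375,-0.33,0],
  [0,0,0,-0.0375,-0.33,0],
  [0,0,0,-0.0375,-0.33,0],
])

```text
clock: 5.55
eef_pos: [495.9, 6.9, 283.1]
orientation: [0.052, 0.965, -0.014, 0.256]
force: [-0.1, -0.4, -2.6]
width: 0.717
grip_force: 20.0
```

Emit:
arm_command([
  [0,0,0,-0.0375,-0.33,0],
  [0,0,0,-0.0375,-0.33,0],
  [0,0,0,-0.0375,-0.33,0],
  [0,0,0,-0.0375,-0.33,0],
  [0,0,0,-0.0375,-0.33,0],
  [0,0,0,-0.0375,-0.33,0],
])

```text
clock: 6.15
eef_pos: [521.7, -10.6, 313.2]
orientation: [0.067, 0.88, -0.052, 0.468]
force: [0.9, -0.7, -1.4]
width: 0.712
grip_force: 20.0
```

Run:
```python
from h import *
o=get_obs(); print(o['clock'],o['joint_pos'],o['eef_pos'])
from scipy.spatial.transform import Rotation as R
print(R.from_quat(o['orientation']).as_matrix())
```

```text
6.15 [ 0.2833476  -0.20922672 -0.50199007  2.41419071  1.59215732  0.2673732
 -0.30076444] [521.66738741 -10.58676258 313.16012604]
[[-0.55343513  0.16765972  0.81584299]
 [ 0.06970768  0.98541729 -0.15522117]
 [-0.82997012 -0.02903433 -0.55705171]]
```

Emit:
arm_command([
  [0.33,0,0,0,0,0],
  [0.33,-0.2,0,0,0,0],
  [0.33,-0.5,0,0,0,0],
  [0.33,-0.8,0,0,0,0],
  [0.33,-0.9,0,0,0,0],
  [0.33,-0.9,0,0,0,0],
  [0.33,-0.9,0,0,0,0],
])

```text
clock: 6.85
eef_pos: [561.6, -121.1, 313.4]
orientation: [0.069, 0.88, -0.054, 0.467]
force: [1.2, 0.5, -1.5]
width: 0.711
grip_force: 20.0
```

```bash
cat > st.py <<'E'
from h import *
from scipy.spatial.transform import Rotation as R
o=get_obs(); print(o['clock'],np.round(o['joint_pos'],2),np.round(o['eef_pos'],1)); print(R.from_quat(o['orientation']).as_matrix().round(3))
E
python3 st.py
```

```text
6.85 [-0.53 -0.19  0.56  2.39  1.9   0.22 -0.32] [ 561.6 -121.1  313.4]
[[-0.554  0.171  0.815]
 [ 0.07   0.985 -0.159]
 [-0.83  -0.031 -0.558]]
```

Emit:
arm_command([
  [-0.17,0.05,0,0,0,0],
  [-0.17,0.05,-0.2,0,0,0],
  [-0.17,0.05,-0.4,0,0,0],
  [-0.17,0.05,-0.6,0,0,0],
  [-0.17,0.05,-0.6,0,0,0],
])

```text
clock: 7.35
eef_pos: [544.6, -122.8, 297.7]
orientation: [0.062, 0.871, -0.084, 0.48]
force: [-0.5, 0.2, -1.1]
width: 0.717
grip_force: 20.0
```

```bash
python3 st.py
```

```text
7.35 [ 0.14 -0.12 -0.09  2.44  2.45  0.24 -0.9 ] [ 544.6 -122.8  297.7]
[[-0.531  0.188  0.826]
 [ 0.027  0.978 -0.205]
 [-0.847 -0.087 -0.525]]
```

Emit:
arm_command([
  [0,0,-0.1,0,0,0],
  [0,0,-0.2,0,0,0],
  [0,0,-0.3,0,0,0],
  [0,0,-0.4,0,0,0],
  [0,0,-0.4,0,0,0],
  [0,0,-0.4,0,0,0],
  [0,0,-0.4,0,0,0],
])

```text
clock: 8.05
eef_pos: [546.7, -125.3, 250.3]
orientation: [0.063, 0.873, -0.084, 0.476]
force: [-0.0, 0.7, -3.7]
width: 0.715
grip_force: 20.0
```

```bash
python3 st.py
```

```text
8.05 [ 1.4   0.09 -1.34  2.44  2.6   0.39 -0.97] [ 546.7 -125.3  250.3]
[[-0.538  0.19   0.821]
 [ 0.03   0.978 -0.207]
 [-0.842 -0.087 -0.532]]
```

```bash
cat > tg.py <<'E'
from h import *
import sys
from scipy.spatial.transform import Rotation as R
def go(th,xo,yo,zo,yaw=-7):
    a=np.radians(yaw);ex=np.array([np.cos(a),np.sin(a),0]);ey=np.array([-np.sin(a),np.cos(a),0]);ez=np.array([0,0,1.])
    t=np.radians(th); z=np.sin(t)*ex-np.cos(t)*ez; y=ey; x=np.cross(y,z)
    M=np.c_[x,y,z]; cx=-x; cz=-z   # cup axes
    H=np.array([671,-164,190.])
    L=H+xo*ex+yo*ey+zo*ez          # wanted loop centre, offsets from hook rest point
    T=L-45*cx+(46-42.5)*cz
    o=get_obs(); Rn=R.from_quat(o['orientation'])
    print('clock',o['clock'],'q',np.round(o['joint_pos'],2),'pos',np.round(o['eef_pos'],1),'target',T.round(1))
    N=Rn.as_matrix(); l=o['eef_pos']+45*-N[:,0]-(46-42.5)*-N[:,2]-H
    print('loop now rel hook (rack)',np.round([l@ex,l@ey,l[2]],1),'tool z',N[:,2].round(3),'y',N[:,1].round(3))
    print('cmd',((T-o['eef_pos'])/120).round(3),((R.from_matrix(M)*Rn.inv()).as_rotvec()/(np.pi/2)).round(3))
go(*map(float,sys.argv[1:]))
E
python3 tg.py 60 -105 40 14
```

```text
clock 8.05 q [ 1.4   0.09 -1.34  2.44  2.6   0.39 -0.97] pos [ 546.7 -125.3  250.3] target [ 546.3 -108.4  166.8]
loop now rel hook (rack) [-101.    24.6   96.3] tool z [ 0.821 -0.207 -0.532] y [ 0.19   0.978 -0.087]
cmd [-0.003  0.141 -0.696] [ 0.051 -0.034  0.045]
```

Emit:
arm_command([
  [0,0.07,-0.1,0.025,-0.017,0.022],
  [0,0.141,-0.2,0.05,-0.034,0.045],
  [0,0.141,-0.3,0.05,-0.034,0.045],
  [0,0.141,-0.4,0.05,-0.034,0.045],
  [0,0.141,-0.5,0.05,-0.034,0.045],
  [0,0.141,-0.6,0.05,-0.034,0.045],
  [0,0.141,-0.7,0.05,-0.034,0.045],
  [0,0.141,-0.7,0.05,-0.034,0.045],
])

```text
clock: 8.85
eef_pos: [585.3, -120.1, 177.5]
orientation: [0.054, 0.872, -0.027, 0.486]
force: [-0.2, -0.0, -1.9]
width: 0.714
grip_force: 20.0
```

```bash
python3 tg.py 60 -105 40 14
```

```text
clock 8.85 q [ 1.26  0.65 -1.38  2.44  2.45  0.77 -0.54] pos [ 585.3 -120.1  177.5] target [ 546.3 -108.4  166.8]
loop now rel hook (rack) [-63.7  33.   23.9] tool z [ 0.844 -0.1   -0.527] y [0.121 0.993 0.005]
cmd [-0.325  0.097 -0.09 ] [-0.006 -0.02  -0.001]
```

Emit:
arm_command([
  [0,0.08,-0.08,0,-0.02,0],
  [0,0.08,-0.08,0,-0.02,0],
  [0,0.08,-0.08,0,-0.02,0],
  [0,0.08,-0.08,0,-0.02,0],
])

```text
clock: 9.25
eef_pos: [594.6, -113.6, 173.8]
orientation: [0.052, 0.865, -0.029, 0.498]
force: [-0.7, 0.2, -2.8]
width: 0.715
grip_force: 20.0
```

```bash
python3 tg.py 60 0 42 14
python3 - <<'E'
from h import *
c=shot('scene','s3'); t=shot('top','t3'); 
R=lambda a,w,h:cv2.resize(a,(w,h),interpolation=cv2.INTER_CUBIC)
o=np.vstack([R(c["color"][170:290,100:260],640,480)[:,:,:],])
o2=R(t["color"][100:190,270:390],640,480)
im=np.clip(np.hstack([R(o,400,300),R(o2,400,300)]).astype(float)*1.4,0,255).astype(np.uint8)
im=np.clip(np.vstack([R(c["color"][185:285,120:253],800,600)]).astype(float)*1.3,0,255).astype(np.uint8)
cv2.imwrite('pics/s3c.png',im[:,:,::-1])
E
```

```text
clock 9.25 q [ 1.22  0.71 -1.38  2.45  2.47  0.86 -0.53] pos [ 594.6 -113.6  173.8] target [ 650.8 -119.2  166.8]
loop now rel hook (rack) [-56.3  40.8  20.9] tool z [ 0.858 -0.102 -0.503] y [0.118 0.993 0.001]
cmd [ 0.468 -0.047 -0.058] [-0.001 -0.002 -0.002]
```

View pics/s3c.png

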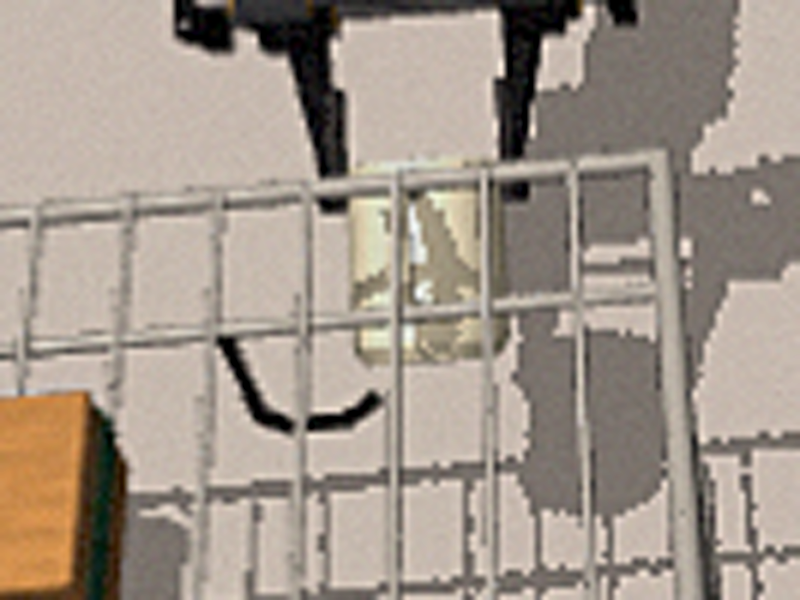

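The crop shows the tilted cup under the shelf, with its body between columns 350 and 505. The handle faces up at about (418,250), and the free hook tip is at (378,397), to the left of the handle. I'll check the handle against its predicted projection, then move forwards.

Run:
```python
from h import *
from scipy.spatial.transform import Rotation as R
o=get_obs(); N=R.from_quat(o['orientation']).as_matrix(); c=load('s3')
P=np.array([[64,0,28],[64,0,42],[64,0,56],[33,0,18],[33,0,66],[0,31,0],[0,-31,0],[31,0,0]],float)-[0,0,46]
W=o['eef_pos']+P@np.c_[-N[:,0],N[:,1]*1,-N[:,2]].T
p=proj(c,W); print(((p-[120,185])*6.01).round(0).tolist()); print(W.round(0).tolist())
im=c["color"][185:240,175:206].max(2)
for r in range(30,52,2): print(185+r-0-0, [int(v) for v in c["color"][185+r-0,176:206].max(1)])
```

```text
[[402.0, 295.0], [400.0, 257.0], [398.0, 219.0], [415.0, 320.0], [408.0, 194.0], [508.0, 357.0], [350.0, 369.0], [419.0, 367.0]]
[[642.0, -119.0, 220.0], [630.0, -118.0, 227.0], [618.0, -117.0, 234.0], [635.0, -119.0, 188.0], [594.0, -114.0, 212.0], [638.0, -88.0, 151.0], [630.0, -149.0, 151.0], [649.0, -120.0, 177.0]]
215 [158, 154, 150, 150, 153, 161, 160, 154, 153, 153, 110, 140, 141, 126, 120, 114, 103, 101, 100, 97, 100, 98, 91, 72, 164, 32, 81, 64, 63, 40]
217 [87, 77, 93, 94, 91, 89, 92, 98, 101, 152, 104, 90, 30, 53, 103, 175, 184, 178, 176, 173, 169, 161, 152, 113, 158, 65, 97, 41, 37, 20]
219 [20, 48, 150, 165, 173, 169, 170, 162, 163, 149, 105, 105, 155, 132, 125, 123, 168, 162, 171, 168, 162, 154, 148, 107, 157, 72, 96, 80, 103, 101]
221 [167, 146, 138, 158, 170, 169, 172, 174, 106, 155, 88, 100, 182, 137, 126, 128, 120, 118, 173, 172, 164, 150, 148, 95, 157, 73, 93, 73, 95, 93]
223 [155, 142, 130, 157, 170, 165, 167, 170, 119, 150, 81, 102, 170, 176, 120, 129, 125, 119, 113, 174, 166, 154, 146, 89, 160, 79, 92, 67, 99, 92]
225 [153, 155, 128, 157, 169, 169, 167, 168, 167, 153, 102, 135, 136, 174, 130, 123, 125, 122, 116, 114, 169, 158, 146, 136, 154, 82, 93, 70, 99, 94]
227 [149, 153, 128, 160, 164, 171, 168, 169, 166, 146, 93, 143, 141, 176, 175, 121, 124, 125, 119, 118, 159, 159, 147, 138, 156, 77, 97, 73, 90, 94]
229 [152, 153, 133, 162, 168, 173, 171, 160, 148, 149, 102, 153, 77, 126, 127, 128, 121, 119, 121, 118, 114, 109, 145, 134, 155, 84, 97, 71, 86, 96]
231 [155, 149, 135, 150, 159, 101, 109, 106, 136, 149, 103, 157, 91, 129, 138, 137, 127, 120, 119, 117, 114, 110, 107, 99, 158, 91, 83, 79, 80, 97]
233 [154, 154, 128, 90, 101, 103, 125, 130, 151, 150, 85, 110, 83, 188, 173, 133, 121, 121, 117, 118, 163, 169, 151, 103, 157, 94, 82, 77, 78, 103]
235 [156, 152, 111, 108, 174, 169, 171, 166, 169, 141, 86, 121, 94, 88, 129, 140, 95, 120, 122, 127, 129, 144, 140, 135, 154, 104, 158, 161, 160, 154]
```

Emit:
arm_command([
  [0.1,-0.01,-0.058,0,0,0],
  [0.2,-0.02,-0.058,0,0,0],
  [0.25,-0.025,-0.058,0,0,0],
  [0.25,-0.025,-0.058,0,0,0],
])

```text
clock: 9.75
eef_pos: [625.5, -116.7, 166.9]
orientation: [0.052, 0.865, -0.029, 0.498]
force: [-0.9, 0.1, -2.1]
width: 0.712
grip_force: 20.0
```

```bash
python3 tg.py 60 0 42 14
python3 - <<'E'
from h import *
from scipy.spatial.transform import Rotation as R
c=shot('scene','s4');o=get_obs(); N=R.from_quat(o['orientation']).as_matrix()
P=np.array([[64,0,28],[64,0,56],[33,0,18],[33,0,66]],float)-[0,0,46]
W=o['eef_pos']+P@np.c_[-N[:,0],N[:,1]*1,-N[:,2]].T
p=proj(c,W); print(((p-[140,205])*10).round(0).tolist())
im=np.clip(cv2.resize(c["color"][205:265,140:220],(800,600),interpolation=cv2.INTER_CUBIC).astype(float)*1.2,0,255).astype(np.uint8)
cv2.imwrite('pics/s4c.png',im[:,:,::-1])
E
```

```text
clock 9.75 q [ 1.16  0.75 -1.33  2.39  2.48  0.86 -0.5 ] pos [ 625.5 -116.7  166.9] target [ 650.8 -119.2  166.8]
loop now rel hook (rack) [-25.3  41.5  14.1] tool z [ 0.859 -0.102 -0.502] y [0.119 0.993 0.001]
cmd [ 0.211 -0.021 -0.001] [-0.001 -0.002 -0.002]
[[477.0, 428.0], [469.0, 300.0], [498.0, 465.0], [486.0, 253.0]]
```

View pics/s4c.png

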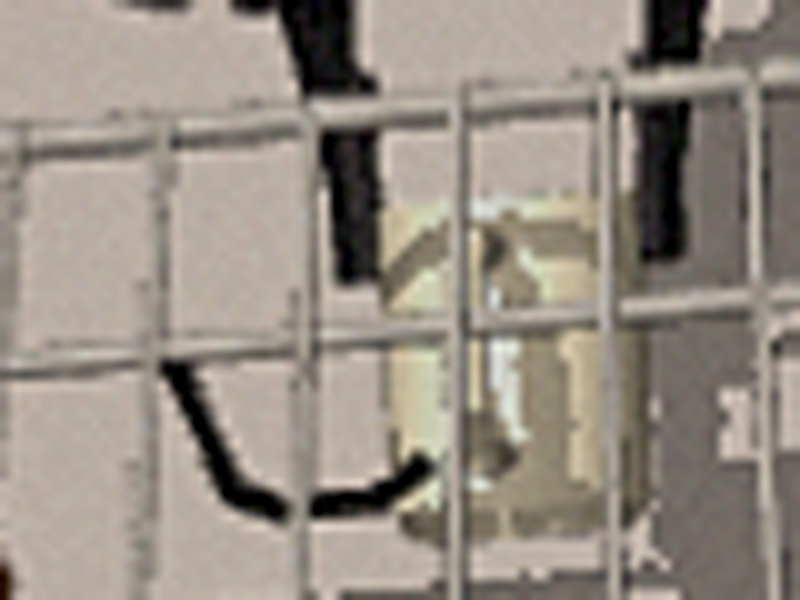

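The visible handle is at about (495,385), roughly 5 mm further to +y than predicted, and clear of the hook tip at (425,462). I continue forwards, then slide on.

Emit:
arm_command([
  [0.1,-0.01,0,0,0,-0.01],
  [0.2,-0.02,0,0,0,-0.02],
  [0.211,-0.021,0,0,0,-0.03],
  [0.211,-0.021,0,0,0,-0.03],
])

```text
clock: 10.2
eef_pos: [650.4, -117.6, 166.3]
orientation: [0.072, 0.864, -0.04, 0.497]
force: [-0.5, 0.2, -2.7]
width: 0.713
grip_force: 20.0
```

```bash
python3 tg.py 60 0 22 14
```

```text
clock 10.2 q [ 1.09  0.76 -1.3   2.34  2.43  0.9  -0.5 ] pos [ 650.4 -117.6  166.3] target [ 648.3 -139.1  166.8]
loop now rel hook (rack) [-0.5 42.4 13.4] tool z [ 0.853 -0.14  -0.503] y [0.163 0.987 0.002]
cmd [-0.017 -0.179  0.004] [-0.002 -0.002  0.027]
```

Emit:
arm_command([
  [-0.008,-0.09,0,0,0,0],
  [-0.02,-0.18,0,0,0,0],
  [-0.02,-0.18,0,0,0,0],
  [-0.02,-0.18,0,0,0,0],
])

```text
clock: 10.6
eef_pos: [646.8, -141.7, 165.7]
orientation: [0.073, 0.864, -0.041, 0.496]
force: [-0.1, -0.2, -2.4]
width: 0.713
grip_force: 20.0
```

```bash
python3 tg.py 60 0 6 5
python3 - <<'E'
from h import *
from scipy.spatial.transform import Rotation as R
c=shot('scene','s5');o=get_obs(); N=R.from_quat(o['orientation']).as_matrix()
P=np.array([[64,5,28],[64,5,56],[33,3,18],[33,3,66]],float)-[0,0,46]
W=o['eef_pos']+P@np.c_[-N[:,0],N[:,1]*1,-N[:,2]].T
p=proj(c,W); print(((p-[140,215])*10).round(0).tolist()); print(o['force'])
im=np.clip(cv2.resize(c["color"][215:275,140:220],(800,600),interpolation=cv2.INTER_CUBIC).astype(float)*1.2,0,255).astype(np.uint8)
cv2.imwrite('pics/s5c.png',im[:,:,::-1])
E
```

```text
clock 10.6 q [ 1.15  0.76 -1.3   2.33  2.46  0.85 -0.48] pos [ 646.8 -141.7  165.7] target [ 646.4 -154.9  157.8]
loop now rel hook (rack) [-1.1 18.  12.8] tool z [ 0.852 -0.143 -0.504] y [0.166 0.986 0.001]
cmd [-0.003 -0.11  -0.066] [-0.001 -0.003  0.029]
[[385.0, 441.0], [383.0, 311.0], [403.0, 475.0], [399.0, 259.0]]
[-0.02024721 -0.40166769 -2.23146454]
```

View pics/s5c.png

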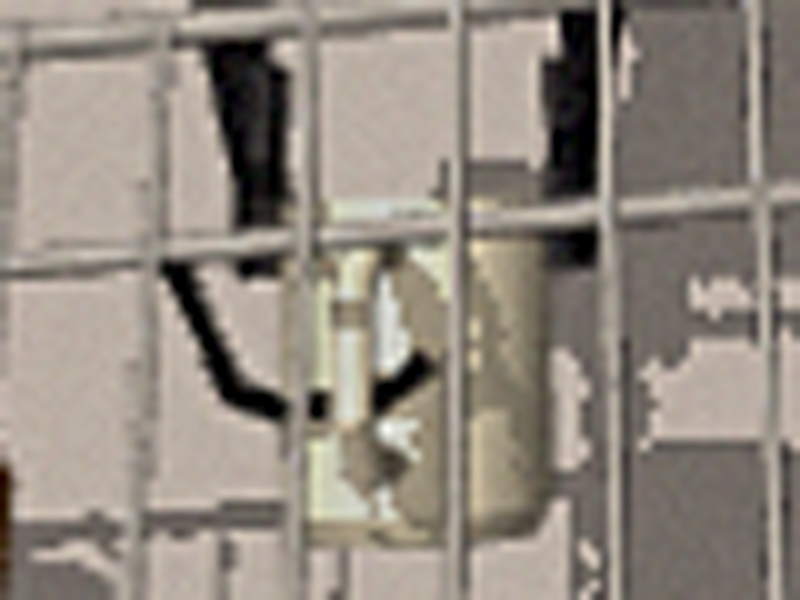

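The crop shows the handle bar at (350,340) crossing in front of the wire, with the hook tip emerging at (425,365) against the body. The wire is therefore inside the handle window. I continue along the wire and down.

Emit:
arm_command([
  [-0.005,-0.05,-0.04,0,0,0.02],
  [-0.01,-0.11,-0.08,0,0,0.045],
  [-0.01,-0.11,-0.11,0,0,0.045],
  [-0.01,-0.11,-0.11,0,0,0.045],
])

```text
clock: 11.05
eef_pos: [645.7, -153.5, 152.1]
orientation: [0.042, 0.866, -0.023, 0.497]
force: [0.2, -0.3, -1.9]
width: 0.717
grip_force: 20.0
```

```bash
python3 tg.py 60 0 4 -12; python3 -c "
from h import *;print(get_obs()['force'])"
```

```text
clock 11.05 q [ 1.22  0.81 -1.29  2.33  2.56  0.77 -0.44] pos [ 645.7 -153.5  152.1] target [ 646.1 -156.9  140.8]
loop now rel hook (rack) [-0.6  7.9 -0.8] tool z [ 0.86  -0.081 -0.505] y [0.095 0.995 0.002]
cmd [ 0.004 -0.028 -0.094] [-0.002 -0.003 -0.017]
[ 0.20990276 -0.25435341 -1.87606396]
```

Emit:
arm_command([
  [0,-0.025,-0.03,0,0,0],
  [0,-0.025,-0.06,0,0,0],
  [0,-0.025,-0.085,0,0,0],
  [0,-0.025,-0.085,0,0,0],
])

```text
clock: 11.45
eef_pos: [645.9, -156.0, 141.9]
orientation: [0.041, 0.866, -0.022, 0.497]
force: [0.8, 0.9, -2.0]
width: 0.714
grip_force: 20.0
```

Emit:
arm_command([
  [0,0,-0.02,0,0,0],
  [0,0,-0.035,0,0,0],
  [0,0,-0.035,0,0,0],
])

```text
clock: 11.75
eef_pos: [646.6, -156.4, 138.9]
orientation: [0.041, 0.866, -0.023, 0.498]
force: [1.5, 0.8, -1.4]
width: 0.716
grip_force: 20.0
```

```bash
python3 tg.py 60 0 4 -16
python3 - <<'E'
from h import *
c=shot('scene','s6')
im=np.clip(cv2.resize(c["color"][215:275,140:220],(800,600),interpolation=cv2.INTER_CUBIC).astype(float)*1.2,0,255).astype(np.uint8)
cv2.imwrite('pics/s6c.png',im[:,:,::-1])
E
```

```text
clock 11.75 q [ 1.21  0.85 -1.27  2.33  2.59  0.79 -0.44] pos [ 646.6 -156.4  138.9] target [ 646.1 -156.9  136.8]
loop now rel hook (rack) [  0.5   5.3 -14. ] tool z [ 0.861 -0.08  -0.502] y [0.094 0.996 0.001]
cmd [-0.004 -0.005 -0.018] [-0.001 -0.002 -0.018]
```

View pics/s6c.png

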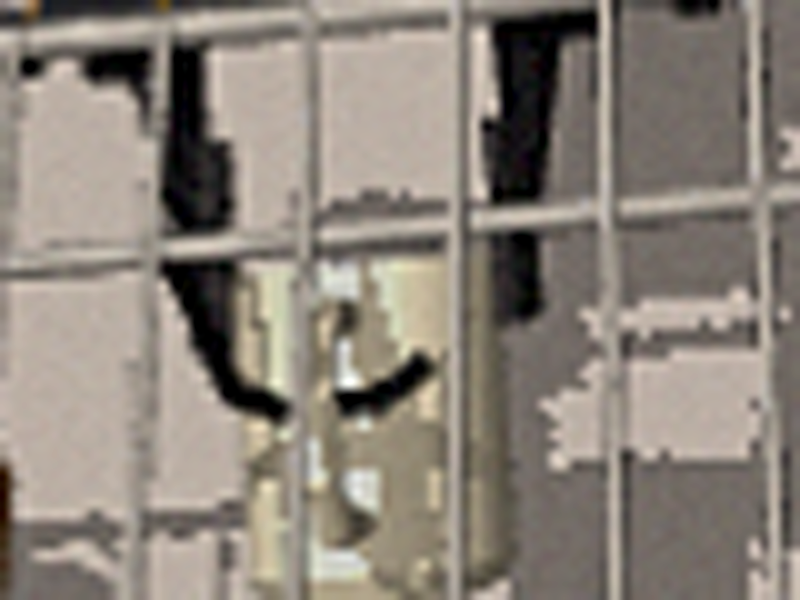

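The handle, at about (320,400), sits on the level part of the wire between the stem and the tip. The force is starting to change, so I lower a little more and then release.

Emit:
arm_command([
  [0,0,-0.015,0,0,0],
  [0,0,-0.025,0,0,0],
  [0,0,-0.025,0,0,0],
])

```text
clock: 12.1
eef_pos: [647.6, -156.6, 137.3]
orientation: [0.041, 0.865, -0.023, 0.499]
force: [4.4, 0.4, 3.6]
width: 0.711
grip_force: 20.0
```

Emit:
arm_command([
  [0,0,0,0,0,0],
  [0,0,0,0,0,0],
  [0,0,0,0,0,0],
  [0,0,0,0,0,0],
  [0,0,0,0,0,0],
  [0,0,0,0,0,0],
  [0,0,0,0,0,0],
  [0,0,0,0,0,0],
  [0,0,0,0,0,0],
  [0,0,0,0,0,0],
], jaw=0)

```text
clock: 13.1
eef_pos: [646.1, -156.5, 135.3]
orientation: [0.041, 0.866, -0.023, 0.498]
force: [-0.5, -0.1, -0.5]
width: 1.003
grip_force: 0.0
```

```bash
python3 tg.py 60 -100 4 -16
python3 - <<'E'
from h import *
c=shot('scene','s7')
im=np.clip(cv2.resize(c["color"][195:285,120:240],(800,600),interpolation=cv2.INTER_CUBIC).astype(float)*1.2,0,255).astype(np.uint8)
cv2.imwrite('pics/s7c.png',im[:,:,::-1]); print(get_obs()['force'])
E
```

```text
clock 13.1 q [ 1.2   0.86 -1.26  2.33  2.6   0.8  -0.44] pos [ 646.1 -156.5  135.3] target [ 546.9 -144.7  136.8]
loop now rel hook (rack) [  0.    5.  -17.6] tool z [ 0.86  -0.081 -0.504] y [0.094 0.996 0.002]
cmd [-0.827  0.098  0.012] [-0.001 -0.003 -0.018]
[-0.31410816 -0.61388641 -0.45192665]
```

View pics/s7c.png

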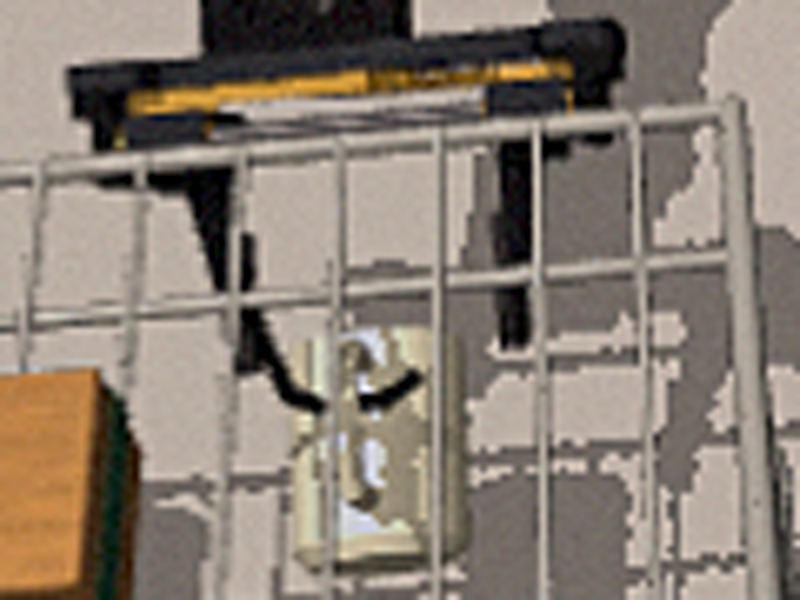

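The cup hangs free on the hook with the fingers open on both sides of it. I retreat along the tool axis.

Emit:
arm_command([
  [-0.1,0.01,0.05,0,0,0],
  [-0.2,0.02,0.11,0,0,0],
  [-0.3,0.03,0.16,0,0,0],
  [-0.4,0.04,0.2,0,0,0],
  [-0.45,0.04,0.22,0,0,0],
  [-0.45,0.04,0.22,0,0,0],
])

```text
clock: 13.75
eef_pos: [591.0, -152.2, 162.0]
orientation: [0.041, 0.866, -0.024, 0.498]
force: [-0.3, 0.0, 0.8]
width: 1.0
grip_force: 0.0
```

```bash
python3 tg.py 60 -150 4 -16
```

```text
clock 13.75 q [ 1.32  0.74 -1.34  2.43  2.6   0.75 -0.52] pos [ 591.  -152.2  162. ] target [ 497.3 -138.6  136.8]
loop now rel hook (rack) [-55.2   2.7   9.2] tool z [ 0.86  -0.082 -0.504] y [ 0.095  0.996 -0.   ]
cmd [-0.781  0.113 -0.211] [-0.    -0.003 -0.017]
```

Emit:
arm_command([
  [-0.1,0,0.03,0,0,0],
  [-0.1,0,0.03,0,0,0],
  [-0.1,0,0.03,0,0,0],
  [-0.1,0,0.03,0,0,0],
  [-0.1,0,0.03,0,0,0],
  [-0.1,0,0.03,0,0,0],
  [-0.1,0,0.03,0,0,0],
  [-0.1,0,0.03,0,0,0],
  [-0.1,0,0.03,0,0,0],
  [-0.1,0,0.03,0,0,0],
  [-0.1,0,0.03,0,0,0],
  [-0.1,0,0.03,0,0,0],
])

```text
clock: 14.95
eef_pos: [581.5, -152.4, 165.8]
orientation: [0.041, 0.866, -0.023, 0.497]
force: [0.7, 0.5, 0.3]
width: 1.002
grip_force: 0.0
```

Emit:
arm_command([
  [0,0,0,0,0,0],
  [0,0,0,0,0,0],
  [0,0,0,0,0,0],
  [0,0,0,0,0,0],
  [0,0,0,0,0,0],
  [0,0,0,0,0,0],
  [0,0,0,0,0,0],
  [0,0,0,0,0,0],
  [0,0,0,0,0,0],
  [0,0,0,0,0,0],
  [0,0,0,0,0,0],
  [0,0,0,0,0,0],
])

```text
clock: 16.15
eef_pos: [581.5, -152.4, 165.8]
orientation: [0.041, 0.866, -0.023, 0.497]
force: [1.6, -0.2, 0.6]
width: 1.001
grip_force: 0.0
```

Run:
```python
from h import *
c=shot('scene','s8')
cv2.imwrite('pics/s8c.png',cv2.resize(c["color"][120:320],(800,312),interpolation=cv2.INTER_CUBIC)[:,:,::-1]); print(get_obs()['force'])
```

```text
[-0.44615888 -0.55616744 -0.24723333]
```

View pics/s8c.png

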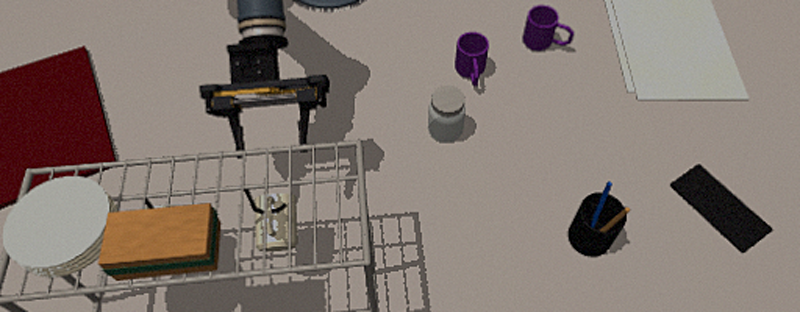

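The cup hangs on the hook at (272,220), the gripper is clear of it, and the jar, pen pot and purple cups look unmoved.

```bash
python3 -c "
from bench import hand_in;print(hand_in())"
```

```text
the job is handed in; nothing more can be done
None
```

The cup hangs by its handle on the empty hook with the hand clear of it, and the job is handed in at about 16 s with no sign of a bump against the rack; the verdict was not shown.

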